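# Close the sample shaker and hold its enabling plunger at mid travel

### The job

Lower the shaker's open lid gently until it is fully closed. Only then press the hold-to-run plunger (the mushroom head on the small box, not the box with the bar-shaped knob) half-way down, 12 mm of its 24 mm, so that its top is level with the steel index fin beside it, never letting it go right down, and finish while still holding it there. Leave the cups, jar and bottle where they are.

Things in the scene. Friction and masses are not known exactly. Their poses are not given: they have to be found in the camera images.
- shaker: Benchtop sample shaker, fixed to the bench: white open-topped housing 220 x 220 mm, 120 mm high, with two cups inside its chamber. Origin: centre of its underside on the bench; its x axis points from its front (dark panel, robot side) to its back (hinge side), y to the left, z up.
- lid (a joint): Opening angle of the shaker's lid in rad: 0 fully closed (level), up to 1.2 open; it starts at 0.6 to 1.05. Lid: flat white plate 220 x 220 x 12 mm, 0.35 kg, with a grey finger tab (80 mm wide, 20 mm long, 10 mm thick) at the middle of its free edge. The hinge is stiff: the lid stays at any angle, and a push of 1 to 4 N near the free edge on its outer face closes it.
- lid_hinge (a point): Middle of the lid's hinge line, at the top back edge of the housing, 110 mm behind the shaker's centre and 120 mm above the bench. The hinge line runs along the shaker's y axis; the underside of the lid passes through it. Its axes turn with the lid: x along the plate away from the free edge, y along the hinge line, z out of the lid's outer face.
- lid_press (a point): Point on the lid's outer face (upper face when closed), on its centre line, 195 mm from the hinge line and 25 mm short of the plate's free edge; a good place to push. Moves with the lid; z is the outward normal of that face. When the lid is closed it is 132 mm above the bench.
- station: Hold-to-run box fixed to the bench, to the left or the right of the shaker: white case 85 x 85 mm, 55 mm high, on a round 60 mm column that is set to a different height each time (underside of the case 2 to 30 mm above the bench), with the mushroom plunger on its middle. A steel index fin (6 x 16 mm) stands 34 mm from the plunger's axis along the box's +x, its top 89 mm above the case's underside. Origin: centre of the case's underside.
- plunger (a joint): How far the plunger is pressed down, in m: 0 released, 0.012 half-way (head's top level with the index fin), 0.024 right down. Spring: starts to move at about 2.6 N, about 7.4 N at half-way, 12 N right down; springs back up if let go.
- plunger_top (a point): Centre of the top of the plunger's grey round head (34 mm diameter, 10 mm thick, on an 18 mm steel stem). 101 mm above the case's underside (station origin) when released, 89 mm at half-way; moves with the plunger straight down.
- knob_box: The other, similar white box 85 x 85 x 55 mm on the other side of the shaker, with a grey bar-shaped turning knob (60 x 13 mm, its top 87 mm above the case's underside), on a like column of its own height, in place of the plunger. Not used; fixed. Origin: centre of the case's underside.
- cup_a: White plastic sample cup, 70 mm across, 90 mm high, loose on the bench between robot and shaker, left. Leave alone. Origin: centre of the underside.
- cup_b: Second such cup, right. Leave alone. Origin: centre of the underside.
- jar: White jar with blue cap, 54 mm across, 75 mm high, loose beyond the left box. Leave alone. Origin: centre of the underside.
- bottle: Amber bottle, 56 mm across, 130 mm high, loose beyond the right box. Leave alone. Origin: centre of the underside.

How it is judged:
By the outcome, as a careful person would: the job done as asked, in the order asked, and still so for the second after the job is handed in, while the arm keeps its last pose, push and grip.
It also fails if it takes over 45 s, if anything falls off the work surface, if the arm or the gripper's body presses on something with over 40 N, if the wrist force passes 120 N, or if a joint passes its speed limit or range.

### The arm

A 6-joint arm with a two-finger parallel gripper is mounted at the origin on the work surface. World frame = base frame: x ahead of the robot, y to its left, z up, the work surface at z = 0. Lengths are in m, angles in rad, forces in N, time in s.
With the tool pointing down it reaches from about 0.325 to 1 m from the base axis. Payload 5.1 kg.
Tool frame: the origin (TCP) lies at the very end of the fingers, on their centre line; the grasp point (between the pads) lies 19 mm behind it (bot.hold_point_z is the distance from the TCP to the grasp point, in m); z points along the fingers, y is the line along which they close (so a half turn about z gives the same grasp; the last joint's range is limited). The gripper opens to 85 mm and grips with 20 to 120 N. Pads are 22 mm wide; open, the fingers measure 114 mm over their backs; the gripper's body (76 mm by 85 mm) begins 54 mm behind the grasp point. The pads swing forward as they close: fully open they stand 13 mm farther back than shut.
Start: joints at [1.071, 0.124, 1.65, -0, 1.367, -0.083], TCP at [0.263, 0.594, 0.231] pointing down, gripper open.
Joint ranges: [-2.61, 2.61], [-1.02, 2.33], [0.03, 2.71], [-1.35, 4.49], [0.32, 2.68], [-2.91, 2.91]. Speed limits (rad/s): [2.57, 2.57, 3.14, 3.14, 3.14, 3.14].

### API

Orientations are given as [roll, pitch, yaw] about the fixed x, y, z axes, in that order (R = Rz(yaw) Ry(pitch) Rx(roll)).
In Python, from cell import sensors, eyes, bot gives the robot as it stands.
- The arm moves only by the tool apply_moves, never from a script. Its argument "increments" is a list that holds one entry, the list of rows, each a list of 4 numbers: the shift along the tool's x, y, z in mm, then the turn about the tool's z in degrees. In form: [[[dx, dy, dz, spin], ...]]. A call has 1 to 20 rows; each row is the pose to reach, as a shift and turn from the pose commanded when the call began, along the tool's axes at that moment; what a row does not reach only later rows make up. A row lasts 1/8 s, in which the tool goes at most 62.5 mm and 10.7 degrees, less where a joint would pass 70% of its speed; a pose out of reach is approached as far as the arm can. A call with a gripper value outside its range is refused whole. "hand" is the closure, from 0 (fully open) to 1 (shut), set as the call begins (left out, the last holds). The fingers move at their own pace and stop on an object; "force" is the grip in N (left out, the last holds). Time passes only in rows, so rows that repeat a pose let the fingers close. It gives the time, the measured TCP pose, the force, the opening and the grip force at its end, in the units of the state.
- sensors.state(): the state, without advancing time (a new reading comes with each control period).
- eyes.grab_frame(name): name is "scene" or "side" or "wrist"; returns the picture (480x640x3 uint8, blue, green, red); there is no depth.
- eyes.get_calibration(name): a dict with "camera_matrix" (3x3 intrinsics, pixels), "eye" and "rotation" of the camera in the world; the wrist camera has in their place "T_tool_cam" (4x4, takes a point from camera to tool coordinates, whose origin is the TCP and whose axes are the flange's). Camera axes: x right, y down, z forward; pixel columns grow to the right and rows downward; lengths in m; the calibration is good to about 2 mm. A picture is of the moment at which its call begins: read the wrist's pose just before it. get_calibration takes no time and is no camera call.
- bot.finish_job(): hands the job in; it is judged then, once.
The state is a dict: "clock": time; "joint_pos": joint angles; "dq": joint speeds; "effort": joint torques, N m; "tcp_pos": TCP position; "tool_rot": TCP orientation; "contact_force": force on the tool from outside, world axes, zero at the start; "torque": the same for the moment, N m; "gripper_width": opening from 0.0 (shut) to 1.0 (fully open); "finger_force": force on a finger pad.
Only numpy, scipy, OpenCV 4.12 (cv2) and the standard library are available. Lean on these libraries where they do the work, as an engineer would, in place of code of your own. Each camera call takes 0.05 s, during which the arm holds its last target. There are 200 camera calls.

## Working session

There is one attempt and no reset: what is moved stays moved. The work goes in short steps, Python scripts to look and compute and a tool call to move; the robot and the scene stay as the last step left them, time stands still between calls to the robot, and variables do not carry over. Pictures are saved under pics/ and viewed, at most 10 in all, crops included, and the job is handed in when it is done.

Besides the shell and the picture viewer there is one more tool, called after "Emit:" as name(argument=value, ...), one argument or row to a line, values as JSON. apply_moves: Moves the arm, as the interface text tells. Its arguments: {"type":"object","properties":{"increments":{"type":"array","items":{"type":"array","items":{"type":"array","items":{"type":"number"}}}},"hand":{"type":"number"},"force":{"type":"number"}},"required":["increments"]}

```bash
mkdir -p pics
python3 - <<'E'
from cell import sensors,eyes,bot
import cv2
s=sensors.state();print(s)
for n in("scene","side"):
    cv2.imwrite(f"pics/{n}0.png",eyes.grab_frame(n));print(n,eyes.get_calibration(n))
print(eyes.get_calibration("wrist"))
E
```

```text
{'clock': 0.0, 'joint_pos': array([ 1.07137224e+00,  1.24518243e-01,  1.65168107e+00,  3.84791433e-06,
        1.36750984e+00, -8.26252332e-02]), 'dq': array([-0.00081525, -0.00070636,  0.00181072, -0.00120524,  0.0005748 ,
       -0.00046662]), 'effort': array([-1.51386110e-03, -4.23611605e+01, -3.65454698e+01, -2.66316474e-04,
        6.87747248e-03,  1.02541608e-05]), 'tcp_pos': array([0.26288735, 0.59379209, 0.23004034]), 'tool_rot': array([-3.13948369e+00, -1.78431358e-04,  2.72479283e+00]), 'contact_force': array([0.47201983, 0.02506076, 0.26848886]), 'torque': array([ 0.02631073, -0.01323078, -0.05256564]), 'finger_force': 0.0, 'gripper_width': 1.0005308091787717}
scene {'camera_matrix': array([[560.67321068,   0.        , 320.59701638],
       [  0.        , 560.67321068, 235.34002663],
       [  0.        ,   0.        ,   1.        ]]), 'eye': array([ 1.14390268, -0.57535133,  0.98228722]), 'rotation': array([-2.36997014e+00,  2.05083690e-04,  7.96703081e-01])}
side {'camera_matrix': array([[576.99274292,   0.        , 314.99466718],
       [  0.        , 576.99274292, 239.60065798],
       [  0.        ,   0.        ,   1.        ]]), 'eye': array([ 0.01446223, -0.642546  ,  0.85663453]), 'rotation': array([-2.31692595, -0.01345981, -0.6753655 ])}
{'camera_matrix': array([[342.55603735,   0.        , 315.2119247 ],
       [  0.        , 342.55603735, 239.75894511],
       [  0.        ,   0.        ,   1.        ]]), 'T_tool_cam': array([[-2.00040736e-04, -9.64519165e-01, -2.64012767e-01,
         6.70977744e-02],
       [ 9.99999645e-01, -4.08910387e-04,  7.36181214e-04,
        -1.07006085e-03],
       [-8.18018453e-04, -2.64012526e-01,  9.64518904e-01,
        -1.41872140e-01],
       [ 0.00000000e+00,  0.00000000e+00,  0.00000000e+00,
         1.00000000e+00]])}
```

View pics/scene0.png

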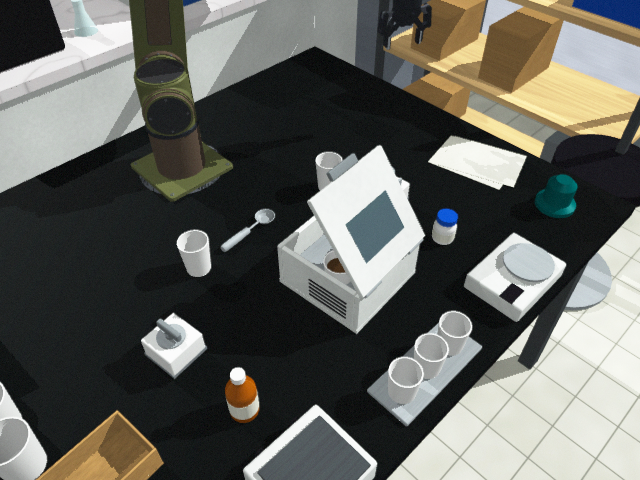

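View pics/side0.png

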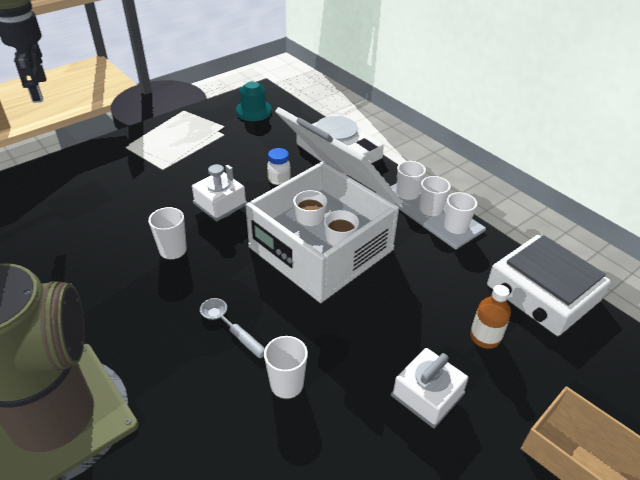

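```bash
cat > h.py <<'E'
import numpy as np,cv2
from scipy.spatial.transform import Rotation as R
from cell import eyes,sensors,bot
def cam(n,s=None):
    c=eyes.get_calibration(n);K=c["camera_matrix"]
    if n=="wrist":
        T=np.eye(4);T[:3,:3]=R.from_euler("xyz",s["tool_rot"]).as_matrix();T[:3,3]=s["tcp_pos"]
        T=T@c["T_tool_cam"];return K,T[:3,3],T[:3,:3]
    return K,c["eye"],R.from_euler("xyz",c["rotation"]).as_matrix()
def ray(C,p):
    K,e,M=C;return e,M@np.linalg.solve(K,[p[0],p[1],1])
def onz(C,p,z):
    e,d=ray(C,p);return e+d*(z-e[2])/d[2]
def tri(C1,p1,C2,p2):
    e1,d1=ray(C1,p1);e2,d2=ray(C2,p2)
    t=np.linalg.lstsq(np.c_[d1,-d2],e2-e1,rcond=None)[0]
    a,b=e1+d1*t[0],e2+d2*t[1];return (a+b)/2,np.linalg.norm(a-b)
def proj(C,X):
    K,e,M=C;q=K@(M.T@(np.asarray(X)-e));return q[:2]/q[2]
E
python3 - <<'E'
import cv2
a=cv2.imread("pics/side0.png")[95:305,180:410];b=cv2.imread("pics/scene0.png")[140:330,270:430]
cv2.imwrite("pics/c1.png",cv2.resize(a,None,fx=2.8,fy=2.8,interpolation=cv2.INTER_CUBIC))
cv2.imwrite("pics/c2.png",cv2.resize(b,None,fx=3,fy=3,interpolation=cv2.INTER_CUBIC))
E
```

```text
(no output)
```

View pics/c1.png

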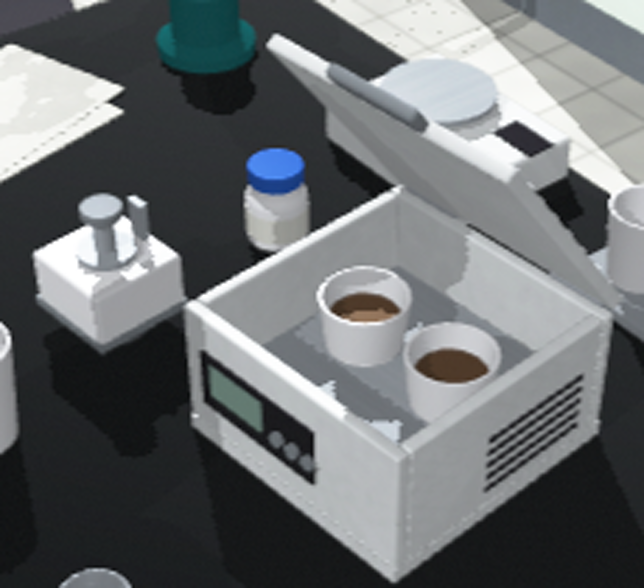

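View pics/c2.png

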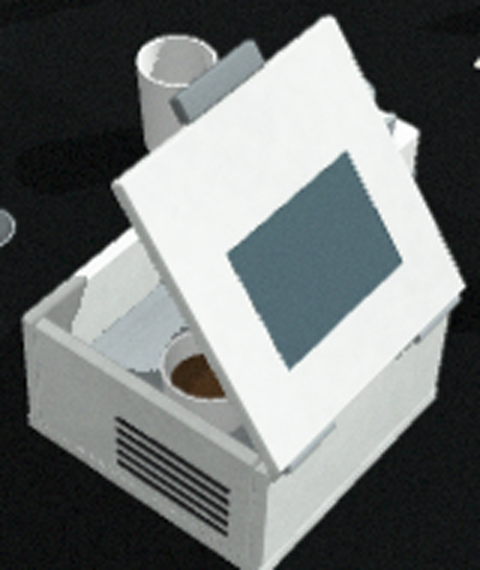

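Run:
```python
from h import *
from scipy.optimize import least_squares
np.set_printoptions(precision=4,suppress=True)
S,C=cam("side"),cam("scene")
P=[(247.9,203.9),(325.4,257.5),(397.1,208.6),(323.6,162.1)]
X=np.array([onz(S,p,.12) for p in P]);print(X)
# planar fit order FL FR BR BL
L=np.array([[-.11,.11,.12],[-.11,-.11,.12],[.11,-.11,.12],[.11,.11,.12]])
M=[(380,145.7),(309.3,200.7),(361.7,296.7),(424.3,236.7)]  # lid outer face FL FR HR HL in scene
def sh(q,l): 
    return np.array([q[0],q[1],0])+np.asarray(l)@R.from_euler("z",q[2]).as_matrix().T
def lid(th,a,y,o): # a dist from hinge, o out
    c,s=np.cos(th),np.sin(th);return [.11-a*c+o*s,y,.12+a*s+o*c]
LC=[(.22,.11),(.22,-.11),(0,-.11),(0,.11)]
def f(q):
    r=[proj(S,sh(q,l))-p for l,p in zip(L,P)]
    r+=[proj(C,sh(q,lid(q[3],a,y,.012)))-p for (a,y),p in zip(LC,M)]
    r+=[proj(S,sh(q,lid(q[3],.22,.11,.012)))-(276.4,109.3)]
    return np.ravel(r)
q=least_squares(f,[.6,.1,0,.8]).x;print("shaker x y yaw lid",q);print(f(q).reshape(-1,2))
print("press",sh(q,lid(q[3],.195,0,.012)),"closed",sh(q,lid(0,.195,0,.012)))
for h in(.002,.016,.03):print("plunger if h",h,onz(S,(216.1,168.6),h+.101),"fin",onz(S,(229.3,167),h+.089))
s=sensors.state();W=cam("wrist",s)
for h in(.002,.03):print(proj(W,onz(S,(216.1,168.6),h+.101)))
cv2.imwrite("pics/w0.png",eyes.grab_frame("wrist"))
print(R.from_euler("xyz",s["tool_rot"]).as_matrix())
```

```text
[[ 0.48    0.1386  0.12  ]
 [ 0.5054 -0.0758  0.12  ]
 [ 0.7075 -0.0563  0.12  ]
 [ 0.6925  0.1578  0.12  ]]
shaker x y yaw lid [0.5972 0.0431 0.0993 0.9008]
[[-2.1389 -0.1418]
 [-2.3482  2.0372]
 [ 3.2973 -2.1708]
 [-0.4753 -1.6926]
 [-1.0054 -0.9941]
 [-1.7989  0.4486]
 [ 1.2186  1.9891]
 [ 0.9036 -1.1182]
 [ 1.1531 -1.1583]]
press [0.5956 0.0429 0.2803] closed [0.5127 0.0347 0.132 ]
plunger if h 0.002 [0.504  0.3022 0.103 ] fin [0.5386 0.3044 0.091 ]
plunger if h 0.016 [0.4949 0.2847 0.117 ] fin [0.529  0.2871 0.105 ]
plunger if h 0.03 [0.4858 0.2671 0.131 ] fin [0.5194 0.2698 0.119 ]
[158.3989 538.9185]
[105.7444 568.3678]
[[-0.9144  0.4048 -0.0009]
 [ 0.4048  0.9144 -0.0017]
 [ 0.0002 -0.0019 -1.    ]]
```

View pics/w0.png

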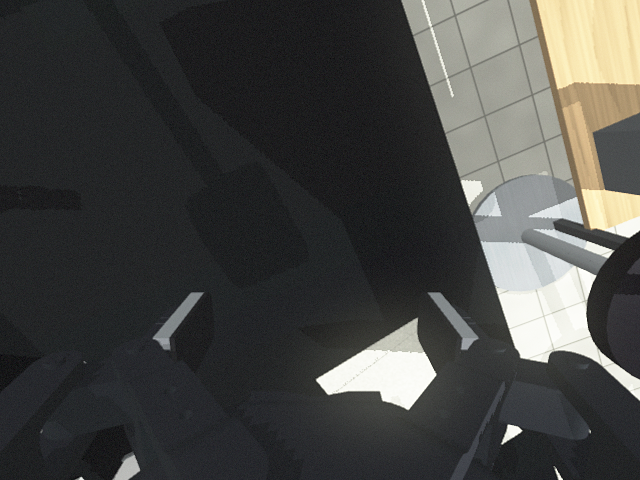

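Emit:
apply_moves(
  increments=[
    [[0,0,-20,0],[-10,-8,-50,-2],[-35,-25,-80,-4],[-70,-50,-100,-7],[-105,-77,-100,-11],[-140,-103,-100,-15],[-175,-129,-100,-19],[-210,-155,-100,-23],[-240,-176,-100,-26],[-265,-195,-100,-28],[-280,-206,-100,-29],[-287,-211,-100,-29.6],[-287,-211,-100,-29.6],[-287,-211,-100,-29.6]],
  ],
  hand=1,
  force=40,
)

```text
clock: 1.9
tcp_pos: [0.4399, 0.2858, 0.3317]
tool_rot: [3.141, 0.0, -3.041]
contact_force: [-0.3, -0.4, -0.1]
gripper_width: -0.0
finger_force: 0.0
```

Run:
```python
from h import *
s=sensors.state();print(s["clock"],s["tcp_pos"],s["tool_rot"],s["contact_force"],s["gripper_width"],s["joint_pos"])
cv2.imwrite("pics/w1.png",eyes.grab_frame("wrist"))
np.save("w1.npy",np.r_[s["tcp_pos"],s["tool_rot"]])
```

```text
1.9 [0.43990703 0.285765   0.33165608] [ 3.14122700e+00  2.19617984e-04 -3.04115598e+00] [-0.26870755 -0.41980748 -0.14884209] -0.00013749877894080035 [ 4.73602292e-01 -2.00176274e-01  1.79874744e+00  2.60530142e-04
  1.54268368e+00 -1.19763803e+00]
```

View pics/w1.png

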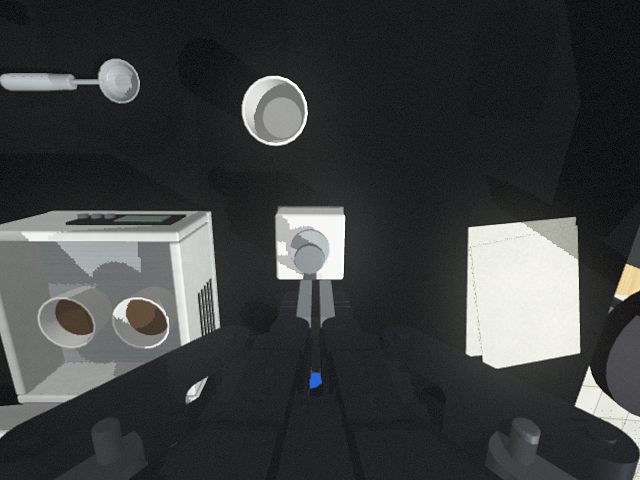

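Run:
```python
from h import *
np.set_printoptions(precision=4,suppress=True)
v=np.load("w1.npy");W=cam("wrist",dict(tcp_pos=v[:3],tool_rot=v[3:]));S,C=cam("side"),cam("scene")
P,e=tri(W,(310,257.5),S,(216.1,168.6));print("plunger",P,e)
# ellipse width check
for h in (.002,.01,.016,.02,.03):
    print(h,onz(W,(310,257.5),h+.101),onz(S,(216.1,168.6),h+.101), 'fin pred',proj(S,P+[.034,.0,-.012]))
# housing front top corners in wrist: FL outer top ~ (211,212)
print(onz(W,(211,215),.12),onz(W,(181,240),.12))
b=cv2.imread("pics/w1.png")[195:290,260:360];a=cv2.imread("pics/side0.png")[155:220,185:250]
o=np.zeros((390,800,3),np.uint8);o[:380,:400]=cv2.resize(b,(400,380));o[:390,405:795]=cv2.resize(a,(390,390))
cv2.imwrite("pics/c3.png",o)
```

```text
plunger [0.4926 0.2842 0.1171] 0.003994635270752195
0.002 [0.4953 0.285  0.103 ] [0.504  0.3022 0.103 ] fin pred [229.095  167.9345]
0.01 [0.4926 0.2848 0.111 ] [0.4988 0.2922 0.111 ] fin pred [229.095  167.9345]
0.016 [0.4906 0.2847 0.117 ] [0.4949 0.2847 0.117 ] fin pred [229.095  167.9345]
0.02 [0.4893 0.2846 0.121 ] [0.4923 0.2797 0.121 ] fin pred [229.095  167.9345]
0.03 [0.486  0.2844 0.131 ] [0.4858 0.2671 0.131 ] fin pred [229.095  167.9345]
[0.4533 0.1768 0.12  ] [0.4838 0.1454 0.12  ]
```

View pics/c3.png

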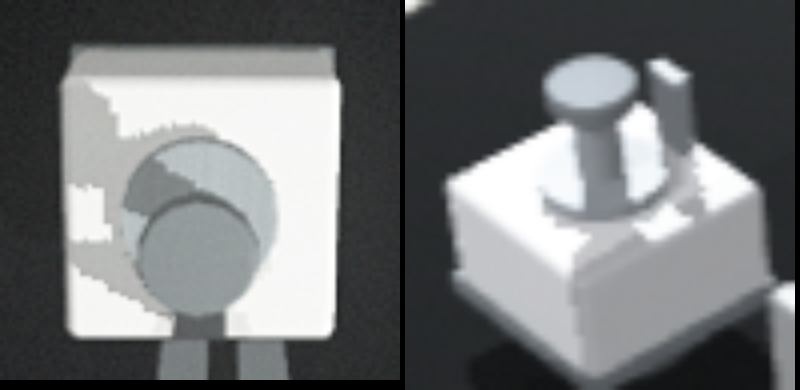

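Emit:
apply_moves(
  increments=[
    [[-5,-5,-15,0],[-20,-25,-35,0],[-40,-57,-40,0],[-60,-90,-40,0],[-80,-122,-40,0],[-100,-154,-40,0],[-120,-186,-40,0],[-140,-215,-40,0],[-156,-240,-40,0],[-165,-253,-35,0],[-168,-257,-30,0],[-168,-257,-28,0],[-168,-257,-28,0]],
  ],
)

```text
clock: 3.58
tcp_pos: [0.6325, 0.0471, 0.3592]
tool_rot: [3.141, -0.0, -3.041]
contact_force: [0.8, -0.3, 0.3]
gripper_width: -0.001
finger_force: 0.0
```

Run:
```python
from h import *
s=sensors.state();print(s["clock"],s["contact_force"],s["joint_pos"])
q=[.5972,.0431,.0993]
d=R.from_euler("z",-q[2]).apply(s["tcp_pos"]-[q[0],q[1],0]);print("shaker frame TCP",d)
a=eyes.grab_frame("scene");b=eyes.grab_frame("side")
o=np.hstack([a[60:340,200:480],b[30:310,150:430]])
cv2.imwrite("pics/d1.png",cv2.resize(o,(800,400)))
for th in np.arange(.9,-.05,-.05):
    E=.11-.195*np.cos(th)+.012*np.sin(th)+.011;z=.12+.195*np.sin(th)+.012*np.cos(th)
    print(round(th,2),"dx %.1f dz %.1f"%(-(E-d[0])*1e3,(d[2]-z)*1e3))
```

```text
3.575 [ 0.83999902 -0.25292028  0.34113543] [-1.04176207e-02  4.16623008e-02  1.52610618e+00  2.27410472e-04
  1.57432430e+00 -1.68210736e+00]
shaker frame TCP [0.03547565 0.00046198 0.35916404]
0.9 dx 26.3 dz 79.0
0.85 dx 34.2 dz 84.7
0.8 dx 41.7 dz 90.9
0.75 dx 49.0 dz 97.5
0.7 dx 55.9 dz 104.4
0.65 dx 62.4 dz 111.6
0.6 dx 68.6 dz 119.2
0.55 dx 74.4 dz 127.0
0.5 dx 79.9 dz 135.1
0.45 dx 84.8 dz 143.5
0.4 dx 89.4 dz 152.2
0.35 dx 93.5 dz 161.0
0.3 dx 97.2 dz 170.1
0.25 dx 100.4 dz 179.3
0.2 dx 103.2 dz 188.7
0.15 dx 105.5 dz 198.2
0.1 dx 107.3 dz 207.8
0.05 dx 108.6 dz 217.4
-0.0 dx 109.5 dz 227.2
```

View pics/d1.png

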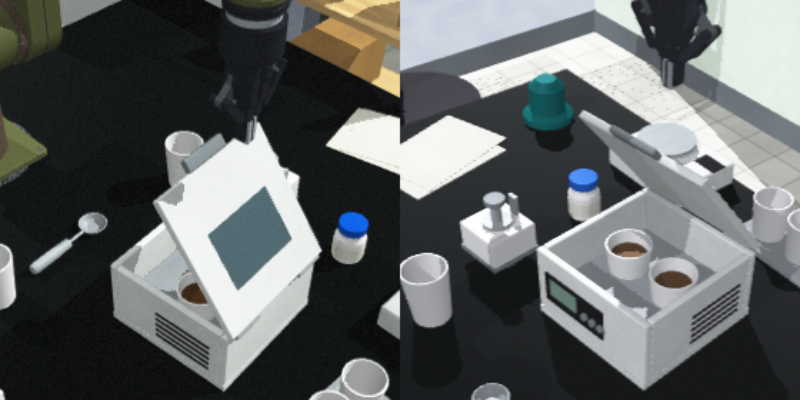

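Emit:
apply_moves(
  increments=[
    [[4,0,15,0],[10,0,40,0],[16,0,62,0],[20,0,74,0],[23,0,77,0],[26,0,79,0],[30,0,82,0],[34,0,85,0],[38,0,88,0],[42,0,91,0],[45,0,94,0],[49,0,97,0],[52,0,101,0],[56,0,104,0],[59,0,108,0],[62,0,112,0]],
  ],
)

```text
clock: 5.68
tcp_pos: [0.5709, 0.04, 0.2472]
tool_rot: [-3.142, -0.0, -3.042]
contact_force: [-0.7, -0.3, 1.4]
gripper_width: -0.006
finger_force: 0.9
```

Emit:
apply_moves(
  increments=[
    [[3,0,4,0],[6,0,8,0],[9,0,12,0],[12,0,15,0],[15,0,19,0],[18,0,24,0],[20,0,28,0],[22,0,32,0],[25,0,36,0],[27,0,41,0],[29,0,45,0],[31,0,49,0],[33,0,54,0],[35,0,58,0],[36,0,63,0],[38,0,68,0],[39,0,72,0],[41,0,77,0],[42,0,82,0],[43,0,87,0]],
  ],
)

```text
clock: 8.18
tcp_pos: [0.5283, 0.0357, 0.1599]
tool_rot: [-3.142, -0.0, -3.042]
contact_force: [-0.1, 0.2, 0.9]
gripper_width: 0.003
finger_force: 0.7
```

Run:
```python
from h import *
s=sensors.state();print(s["clock"],s["contact_force"],s["tcp_pos"])
a=eyes.grab_frame("scene");b=eyes.grab_frame("side")
o=np.hstack([a[60:340,200:480],b[30:310,150:430]])
cv2.imwrite("pics/d2.png",cv2.resize(o,(800,400)))
```

```text
8.175 [-0.08786485  0.18774853  0.85668761] [0.52830624 0.03573569 0.1599457 ]
```

View pics/d2.png

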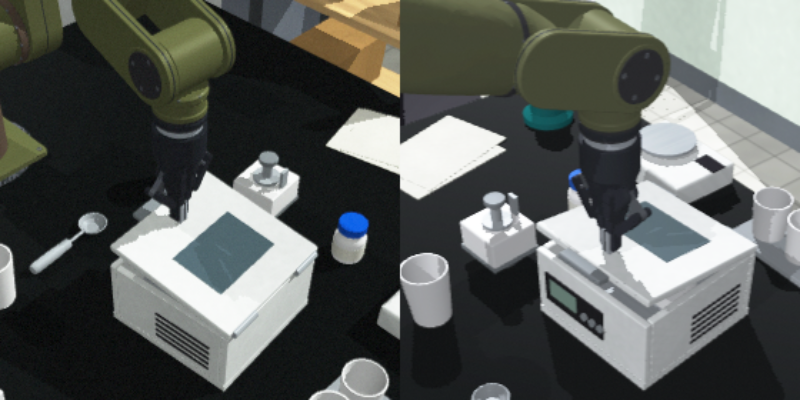

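Emit:
apply_moves(
  increments=[
    [[1,0,4,0],[2,0,8,0],[2,0,12,0],[3,0,16,0],[3,0,19,0],[4,0,22,0],[4,0,24,0],[4,0,25,0],[4,0,26,0],[4,0,26,0]],
  ],
)

```text
clock: 9.52
tcp_pos: [0.5244, 0.0353, 0.1341]
tool_rot: [-3.142, -0.0, -3.042]
contact_force: [0.3, -0.1, 1.6]
gripper_width: 0.001
finger_force: 0.2
```

Emit:
apply_moves(
  increments=[
    [[0,0,0.5,0],[0,0,1,0],[0,0,1.5,0],[0,0,2,0],[0,0,2,0]],
  ],
)

```text
clock: 10.15
tcp_pos: [0.5243, 0.0354, 0.1325]
tool_rot: [-3.142, -0.001, -3.042]
contact_force: [-4.0, -0.5, 3.6]
gripper_width: 0.0
finger_force: 1.9
```

Emit:
apply_moves(
  increments=[
    [[0,0,0.3,0],[0,0,0.6,0],[0,0,0.9,0],[0,0,0.9,0]],
  ],
)

```text
clock: 10.65
tcp_pos: [0.5243, 0.0353, 0.1325]
tool_rot: [-3.142, -0.001, -3.042]
contact_force: [-5.8, -1.2, 8.0]
gripper_width: 0.003
finger_force: 4.2
```

Emit:
apply_moves(
  increments=[
    [[0,0,-5,0],[0,0,-20,0],[0,0,-40,0],[0,0,-60,0],[0,0,-75,0],[0,0,-80,0],[0,0,-80,0]],
  ],
)

```text
clock: 11.52
tcp_pos: [0.5245, 0.0354, 0.2117]
tool_rot: [-3.142, 0.0, -3.042]
contact_force: [-0.0, 0.2, 0.1]
gripper_width: -0.002
finger_force: 0.0
```

Run:
```python
from h import *
s=sensors.state();print(s["clock"],s["contact_force"],s["tcp_pos"])
a=eyes.grab_frame("scene");b=eyes.grab_frame("side")
cv2.imwrite("pics/s3.png",a);cv2.imwrite("pics/t3.png",b)
o=np.zeros((600,800,3),np.uint8)
o[:300,:400]=cv2.resize(a[150:330,270:430+80],(400,300));o[:300,400:]=cv2.resize(b[120:300,180:420],(400,300))
o[300:,:400]=cv2.resize(a[155:215,360:440],(400,300),interpolation=2);o[300:,400:]=cv2.resize(b[155:215,185:265],(400,300),interpolation=2)
cv2.imwrite("pics/d3.png",o)
```

```text
11.525 [-0.03038245  0.24887762  0.11990757] [0.52453506 0.03535655 0.21165872]
```

View pics/d3.png

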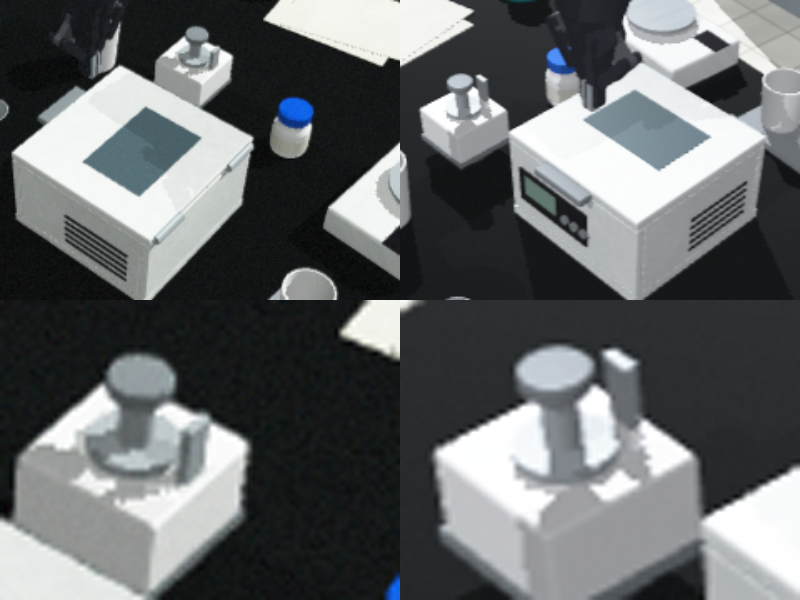

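Run:
```python
from h import *
np.set_printoptions(precision=4,suppress=True)
S,C=cam("side"),cam("scene");v=np.load("w1.npy");W=cam("wrist",dict(tcp_pos=v[:3],tool_rot=v[3:]))
ob=[(S,(215.9,168.6)),(C,(388.4,169.8)),(W,(309.3,259.3))]
for i,j in((0,1),(0,2),(1,2)):print(tri(*ob[i],*ob[j]))
from scipy.optimize import least_squares
P=least_squares(lambda X:np.ravel([proj(c,X)-p for c,p in ob]),[.49,.285,.117]).x;print(P)
F,e=tri(S,(229.2,166.6),C,(398.6,179.8));print("fin",F,e,F-P)
s=sensors.state();M=R.from_euler("xyz",s["tool_rot"]).as_matrix();print("move",M.T@(P-s["tcp_pos"])*1e3, M.T@(F-P)*1e3)
```

```text
(array([0.4963, 0.2884, 0.1144]), np.float64(0.0002656621442903925))
(array([0.4933, 0.284 , 0.1177]), np.float64(0.0015045485645393912))
(array([0.4953, 0.2859, 0.1147]), np.float64(0.004900527595609032))
[0.4941 0.2848 0.1157]
fin [0.5301 0.2889 0.1038] 0.0014313386934126078 [ 0.036   0.004  -0.0119]
move [  4.7416 251.1409  94.911 ] [-36.2688   0.4362  11.8266]
```

Emit:
apply_moves(
  increments=[
    [[0,10,0,0],[1,35,0,0],[2,65,0,0],[2,95,0,0],[3,125,0,0],[3,155,0,0],[4,185,0,0],[5,212,5,0],[5,232,20,0],[5,245,40,0],[5,251,60,0],[5,251,72,0],[5,251,80,0],[5,251,84,0],[5,251,87,0],[5,251,88,0],[5,251,88,0]],
  ],
)

```text
clock: 13.75
tcp_pos: [0.4947, 0.2847, 0.1238]
tool_rot: [3.141, 0.001, -3.042]
contact_force: [-0.5, -0.2, -0.7]
gripper_width: 0.001
finger_force: 0.0
```

Feel for contact in small steps.

Emit:
apply_moves(
  increments=[
    [[0,0,1,0],[0,0,2,0],[0,0,3,0],[0,0,4,0],[0,0,5,0],[0,0,5,0],[0,0,5,0]],
  ],
)

```text
clock: 14.62
tcp_pos: [0.4945, 0.2846, 0.1184]
tool_rot: [-3.142, 0.0, -3.042]
contact_force: [0.9, 0.6, -0.3]
gripper_width: 0.005
finger_force: 0.0
```

Emit:
apply_moves(
  increments=[
    [[0,0,0.5,0],[0,0,1,0],[0,0,1,0],[0,0,1,0]],
  ],
)

```text
clock: 15.12
tcp_pos: [0.4945, 0.2846, 0.1174]
tool_rot: [3.142, 0.0, -3.042]
contact_force: [0.3, 0.4, 0.5]
gripper_width: -0.0
finger_force: 0.0
```

Emit:
apply_moves(
  increments=[
    [[0,0,0.5,0],[0,0,1,0],[0,0,1,0],[0,0,1,0]],
  ],
)

```text
clock: 15.62
tcp_pos: [0.4946, 0.2846, 0.1167]
tool_rot: [3.142, 0.0, -3.042]
contact_force: [-0.7, -0.3, 3.5]
gripper_width: -0.003
finger_force: 1.3
```

Emit:
apply_moves(
  increments=[
    [[0,0,0.5,0],[0,0,1,0],[0,0,1,0],[0,0,1,0]],
  ],
)

```text
clock: 16.12
tcp_pos: [0.4945, 0.2847, 0.1155]
tool_rot: [3.142, 0.0, -3.042]
contact_force: [-0.1, -0.5, 3.5]
gripper_width: 0.0
finger_force: 1.5
```

Emit:
apply_moves(
  increments=[
    [[0,0,0.5,0],[0,0,1,0],[0,0,1,0],[0,0,1,0]],
  ],
)

```text
clock: 16.62
tcp_pos: [0.4946, 0.2846, 0.1145]
tool_rot: [3.142, 0.0, -3.042]
contact_force: [-0.6, -1.2, 3.2]
gripper_width: 0.002
finger_force: 1.7
```

Emit:
apply_moves(
  increments=[
    [[0,0,1,0],[0,0,2,0],[0,0,3,0],[0,0,4,0],[0,0,5,0],[0,0,6,0],[0,0,7,0],[0,0,8,0],[0,0,8.7,0],[0,0,9.2,0],[0,0,9.5,0],[0,0,9.5,0],[0,0,9.5,0]],
  ],
)

```text
clock: 18.25
tcp_pos: [0.4946, 0.2847, 0.1055]
tool_rot: [3.142, 0.0, -3.042]
contact_force: [-3.2, -1.6, 7.0]
gripper_width: 0.0
finger_force: 3.5
```

Run:
```python
from h import *
f=[];z=[]
for i in range(10):
    eyes.grab_frame("side");s=sensors.state();f.append(s["contact_force"]);z.append(s["tcp_pos"])
print(s["clock"],np.mean(f,0),np.std(f,0),np.mean(z,0))
```

```text
18.75 [-2.20717512 -0.78332416  7.24957078] [0.51325768 0.54194317 0.25069208] [0.49461972 0.2846828  0.10550361]
```

Emit:
apply_moves(
  increments=[
    [[0,0,0.3,0],[0,0,0.5,0],[0,0,0.5,0],[0,0,0.5,0]],
  ],
)

```text
clock: 19.25
tcp_pos: [0.4946, 0.2847, 0.1051]
tool_rot: [3.142, 0.0, -3.042]
contact_force: [-2.3, -2.1, 7.1]
gripper_width: -0.002
finger_force: 3.6
```

Run:
```python
from h import *
f=[];z=[]
for i in range(8):
    b=eyes.grab_frame("side");s=sensors.state();f.append(s["contact_force"]);z.append(s["tcp_pos"])
print(s["clock"],np.mean(f,0),np.mean(z,0))
t=cv2.imread("pics/t3.png");d=cv2.absdiff(b,t)[190:300,250:400].max(2);print("lid region changed px",(d>60).sum())
```

```text
19.65 [-2.569004   -0.95751753  7.18067149] [0.4946321  0.28468118 0.10505351]
lid region changed px 0
```

```bash
python3 -c "
from cell import bot
print(bot.finish_job())"
```

```text
the job is handed in; nothing more can be done
None
```

The lid is fully closed, and the arm was still holding the plunger about 12 mm down (about 7.2 N, with 7.4 N expected at half-way) when I handed the job in at 19.7 s; I judged level with the fin by height and force, as my picture views were used up.

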